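# Fish the lunchbox clip out of the gap

### The arm

A 6-joint arm with a two-finger parallel gripper is mounted at the origin on the work surface. World frame = base frame: x ahead of the robot, y to its left, z up, the work surface at z = 0. Lengths are in m, angles in degrees, forces in N, time in s.
With the tool pointing down it reaches from about 0.425 to 1.125 m from the base axis. Payload 14.9 kg.
Tool frame: the origin (TCP) lies midway between the tips of the shut fingers; the grasp point (between the pads) lies 19 mm behind it (ctrl.pinch_z is the z of the grasp point in the tool frame, in m); z points along the fingers, y is the line along which they close (so a half turn about z gives the same grasp; the last joint's range is limited). The gripper opens to 91 mm and grips with 3 to 60 N. Pads are 32 mm wide; open, the fingers measure 118 mm over their backs; the gripper's body (76 mm by 178 mm) begins 60 mm behind the grasp point.
Start: joints at [62.378, 21.709, 99.362, -0, 58.929, -1.908], TCP at [0.304, 0.631, 0.214] pointing down, gripper open.
Joint ranges: [-158.91, 158.91], [-42.39, 125.64], [0.06, 152.35], [-60.88, 240.88], [17.5, 164.5], [-176.32, 176.32]. Speed limits (degrees/s): [108.29, 108.29, 136.94, 180, 180, 180].

### API

Orientations are given as a 3x3 rotation matrix whose columns are the frame's x, y, z axes.
In Python, from cell import ctrl gives the robot as it stands.
- The arm moves only by the tool arm_command, never from a script. Its arguments are lists of equal length, an entry for each row: "offset": the shift along the tool's x, y, z in m, a list of three; "delta_rot": the turn, a rotation vector about the tool's x, y, z in degrees, a list of three; "fingers": the finger opening in m, from 0 to 0.0912. In form: {"offset": [[tx, ty, tz], ...], "delta_rot": [[rx, ry, rz], ...], "fingers": [fingers, ...]}. A call has 1 to 20 rows; each row shifts and turns the commanded pose from where the row before left it, along the tool's axes as they then stand; what a row does not reach is not made up. A row lasts 1/12 s, in which the tool goes at most 41.7 mm and 7.16 degrees, less where a joint would pass 70% of its speed; a pose out of reach is approached as far as the arm can. A call with a gripper value outside its range is refused whole. The fingers move at their own pace and stop on an object; "newtons" is the grip in N (left out, the last holds). Time passes only in rows, so rows that do not move let the fingers close. It gives the time, the measured TCP pose, the force, the opening and the grip force at its end, in the units of the state.
- ctrl.get_obs(): the state, without advancing time (a new reading comes with each control period).
- ctrl.read_camera(name): name is "side" or "top" or "wrist"; returns a dict with "pixels" (384x512x3 uint8, red, green, blue), "camera_matrix" (3x3 intrinsics, pixels), "origin" and "orientation" of the camera in the world; the wrist camera has in their place "tool_from_camera" (4x4, takes a point from camera to tool coordinates, whose origin is the TCP and whose axes are the flange's). Camera axes: x right, y down, z forward; pixel columns grow to the right and rows downward; lengths in m; the calibration is good to about 2 mm. The wrist camera is an equidistant fisheye: a pixel r from the principal point sees the ray r / f radians off the axis. A picture is of the moment at which its call begins: read the wrist's pose just before it. There is no depth.
- ctrl.sign_off(): hands the job in; it is judged then, once.
The state is a dict: "t": time; "q": joint angles; "qvel": joint speeds; "joint_torque": joint torques, N m; "eef_pos": TCP position; "orientation": TCP orientation; "ft_force": force on the tool from outside, world axes, zero at the start; "torque": the same for the moment, N m; "width": finger opening in m; "gripper_force": force on a finger pad.
Only numpy, scipy, OpenCV 4.12 (cv2) and the standard library are available. Lean on these libraries where they do the work, as an engineer would, in place of code of your own. Each camera call takes 0.05 s, during which the arm holds its last target. There are 200 camera calls.

### The job

A clip of the lunchbox has dropped into the narrow gap between the two units under the wire rack. Fish it right out of the gap with the bent rod, lower the clip gently into the ramekin so that it is not lost, and put the rod back in its wooden rest the way you found it. Leave the other things on the bench where they stand and do not lean on the rack or the two units.

Things in the scene. Friction and masses are not known exactly. Their poses are not given: they have to be found in the camera images.
- nook: Two fixed units side by side, 130 mm (+y side) and 100 mm high, each 95 wide and 250 deep, with a straight gap 52 mm wide between them. Origin: middle of the gap's mouth (front faces), on the bench. x points level into the gap, y across, z up; the mouth faces -x, to the robot's left. Gap floor is the bench; 240 mm in, a 30 mm high strip closes it.
- rack_edge (a point): Middle of the front edge of the fixed stainless wire rack over the units; axes as nook. It is 90 mm before the mouth, 268 mm up; wires 8 mm thick, rack 278 mm wide (y), reaching 350 mm to +x. Posts stand 120 and 310 mm behind the edge at y +-135. An upright hand cannot get near the mouth; one leaning about 40 degrees away from the gap passes under the edge.
- clip_center (a point): Dropped clip: a rectangular pink plastic frame lying flat, 46 long (its x), 36 wide (its y), 12 mm high, about 25 g, with a window 32 x 22 mm right through; bars 7 mm wide. The point is its centre, half-way up. It starts on the bench in the gap, centre 115 to 150 mm behind the mouth, its length roughly along the gap.
- rod_grip (a point): Centre of the rod's handle, a bamboo bar 16 x 16 x 75 mm. Axes are the rod's: x along its level foot to the prong, y across, z up in use. The handle leans 40 degrees back: low to high end is (-0.643, 0, 0.766). Two faces look along +-y: fingers closing along y grip it flat. From here the prong's tip is (196, 0, -93) mm, the bend (56, 0, -67) mm. Rod about 100 g.
- rod_tip (a point): Lowest point of the rod's prong (axes as rod_grip). The rod is round steel 8 mm thick: leaning part with the handle, bend, level foot 140 mm long, then a prong straight down that reaches 22 mm below the foot's underside. So the foot passes over the clip while the prong stands in its window or behind it.
- rod_bend (a point): Middle of the rod's thickness at its bend, where the leaning part meets the foot (axes as rod_grip); 26 mm above the level of the prong's tip and 140 mm behind it. Put away, this point is at rest_seat.
- rest_seat (a point): Where the bend belongs in the rod's fixed wooden rest: in its 12 mm wide slot, 26 mm above the bench (slot floor 22 mm). x points along the slot, the way the foot lies; z up. Put away, the rod stands upright, foot on the slot floor along x, prong about touching the bench beyond the rest. It goes in and out straight up.
- rest_top (a point): Centre of the rest at the top of its two cheeks, 54 mm above the bench, 10 mm ahead of rest_seat (axes as rest_seat). The rest is 100 mm long (x) and 52 mm wide (y); its slot is open above and at both ends.
- ramekin: White ceramic ramekin, loose, 104 mm across the rim, 92 mm across the foot, 45 mm high, wall 5 mm, inside floor 5 mm up; about 94 mm clear inside the rim, 82 mm at the floor. Origin: centre of its underside.
Mind the look-alikes: they are no part of the job. What is shaped like the part that bears rod_grip but blue is not meant.

How it is judged (in metres and radians):
On the way, in this order (a step that is already met when the one before it is completed fails the run):
1. the rod touches the clip inside the gap (contact force between rod and clip above 0.02 N and x of clip_center in the frame of nook above 0.06 m), for 0.02 s.
2. the clip is right out of the gap (x of clip_center in the frame of nook below -0.03 m), for 0.2 s.
At the end, for the whole second after the job is handed in: Clip at rest inside the upright ramekin (centres within 30 mm, at most 32 mm above its underside); rod at rest put away in its rest: bend within 15 mm of the seat point and at most 6 mm above it, foot the right way along the slot within 0.15 rad, leaning at most 0.3 rad (horizontal distance between clip_center and ramekin below 0.03 m and z of clip_center in the frame of ramekin between 0.003 and 0.032 m and angle between ramekin's own z axis and vertical below 0.1 rad and height (world z) of ramekin below 0.01 m and linear speed of each of clip, rod below 0.03 m/s and distance between rod_bend and rest_seat below 0.015 m and z of rod_bend in the frame of rest_seat below 0.006 m and x of rod_tip in the frame of rest_seat above 0.1 m and angle between the x axis of rod_grip and the x axis of rest_seat, either way round below 0.15 rad and angle between rod_grip's own z axis and vertical below 0.3 rad); the robot touches nothing.
It fails at once if the clip is touched with the fingers while it is still in the gap (contact force between the fingers and clip above 0.1 N and x of clip_center in the frame of nook above -0.02 m).
It fails at once if the clip is dropped into the ramekin from a height (falls faster than 0.9 m/s) (horizontal distance between clip_center and ramekin below 0.045 m and linear speed of clip above 0.9 m/s).
It fails at once if the robot leans on the rack or the units with more than 20 N (contact force between any of the arm, the fingers and nook above 20 N).
It fails at once if another thing on the bench is shifted more than 30 mm (distance of any of cup, jar, pepper, mug, spoon, plate from where it was at the start of the episode above 0.03 m).
It fails at once if the ramekin is shifted more than 40 mm (distance of ramekin from where it was at the start of the episode above 0.04 m).
It also fails if it takes over 72 s, if anything falls off the work surface, if the arm or the gripper's body presses on something with over 40 N, if the wrist force passes 120 N, or if a joint passes its speed limit or range.

## Working session

There is one attempt and no reset: what is moved stays moved. The work goes in short steps, Python scripts to look and compute and a tool call to move; the robot and the scene stay as the last step left them, time stands still between calls to the robot, and variables do not carry over. Pictures are saved under pics/ and viewed, at most 10 in all, crops included, and the job is handed in when it is done.

Besides the shell and the picture viewer there is one more tool, called after ">>>" as name(argument=value, ...) on one line, values as JSON. arm_command: Moves the arm, as the interface text tells. Its arguments: {"type":"object","properties":{"offset":{"type":"array","items":{"type":"array","items":{"type":"number"}}},"delta_rot":{"type":"array","items":{"type":"array","items":{"type":"number"}}},"fingers":{"type":"array","items":{"type":"number"}},"newtons":{"type":"number"}},"required":["offset","delta_rot","fingers"]}

```bash
mkdir -p pics
cat > h.py <<'E'
import numpy as np, cv2, pickle
from cell import ctrl
def shot(n):
    c=ctrl.read_camera(n); return c
def ray(c,u,v):
    K=np.array(c["camera_matrix"]); d=np.array(c["orientation"])@np.linalg.inv(K)@np.array([u,v,1.0]); return np.array(c["origin"]),d
def onz(c,u,v,z):
    o,d=ray(c,u,v); return o+d*(z-o[2])/d[2]
def proj(c,P):
    p=np.array(c["orientation"]).T@(np.array(P)-np.array(c["origin"])); q=np.array(c["camera_matrix"])@p; return q[:2]/q[2]
def tri(c1,p1,c2,p2):
    o1,d1=ray(c1,*p1);o2,d2=ray(c2,*p2)
    s=np.linalg.lstsq(np.stack([d1,-d2],1),o2-o1,rcond=None)[0]
    a=o1+s[0]*d1;b=o2+s[1]*d2; return (a+b)/2,np.linalg.norm(a-b)
E
python3 - <<'E'
from h import *
o=ctrl.get_obs(); print(o["eef_pos"],o["orientation"],ctrl.pinch_z)
for n in("top","side"):
    c=shot(n); pickle.dump(c,open(n+".pkl","wb"))
    print(n,np.round(c["origin"],3),np.round(c["orientation"],3).tolist(),np.round(c["camera_matrix"],1).tolist())
    cv2.imwrite(f"pics/{n}0.png",cv2.resize(c["pixels"][:,:,::-1],(800,600),interpolation=cv2.INTER_CUBIC))
E
```

```text
[0.30354103 0.63031916 0.21328013] [[-9.00988201e-01  4.33843319e-01 -4.85235468e-04]
 [ 4.33843590e-01  9.00987632e-01 -1.01305966e-03]
 [-2.31801153e-06 -1.12327110e-03 -9.99999369e-01]] -0.0188
top [0.29  0.063 1.029] [[-0.011, -0.989, 0.15], [-1.0, 0.012, 0.003], [-0.005, -0.15, -0.989]] [[352.3, 0.0, 252.2], [0.0, 352.3, 188.3], [0.0, 0.0, 1.0]]
side [ 0.261 -0.553  0.703] [[0.966, -0.153, 0.211], [-0.259, -0.632, 0.73], [0.022, -0.759, -0.65]] [[350.3, 0.0, 254.4], [0.0, 350.3, 196.1], [0.0, 0.0, 1.0]]
```

View pics/top0.png

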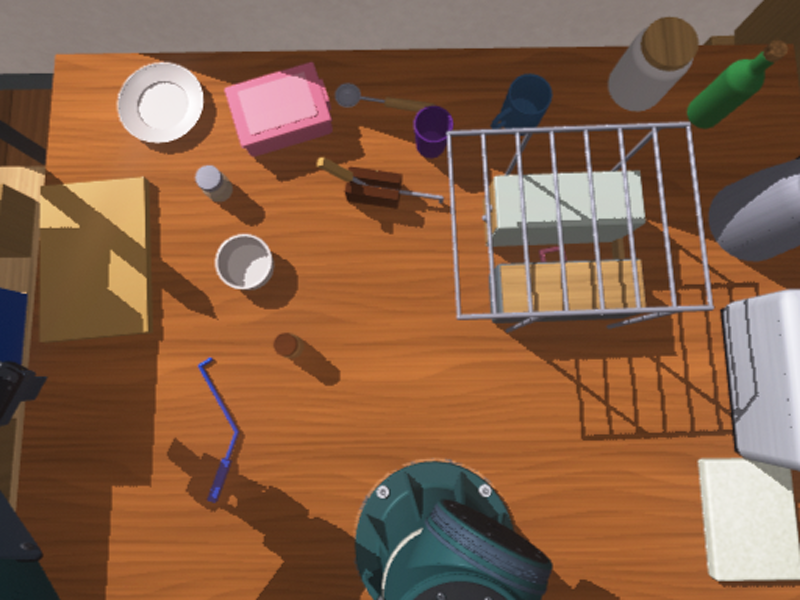

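View pics/side0.png

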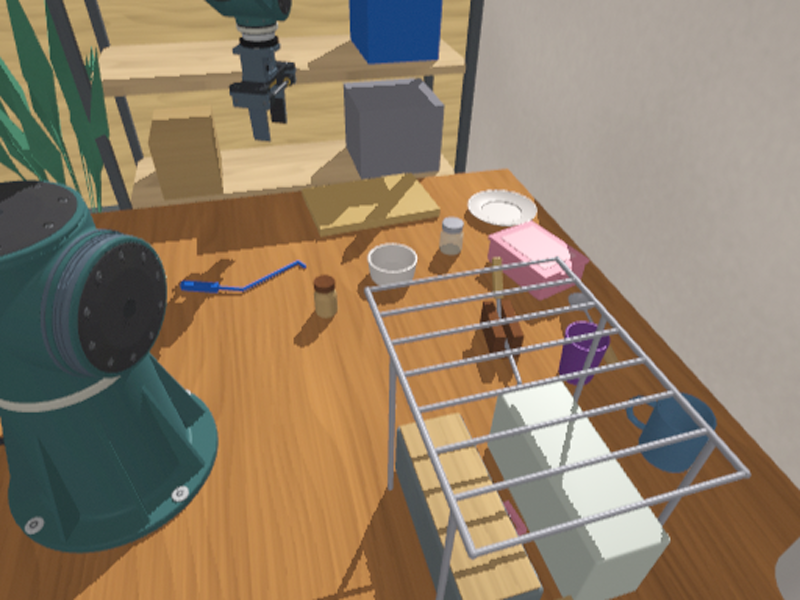

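The top view shows the rod in its rest (handle end ~(320,162), tip ~(442,200)), the ramekin at (245,262), the gap between the units with its mouth at ~(496,255), and the clip near (550,253). The side view shows the same layout. I'll zoom in next.

Run:
```python
from h import *
T=pickle.load(open("top.pkl","rb"));S=pickle.load(open("side.pkl","rb"))
a=cv2.resize(T["pixels"][90:210,195:425,::-1],None,fx=3.45,fy=3.45,interpolation=cv2.INTER_CUBIC)[:,:800]
im=a[:,:]
b=cv2.resize(S["pixels"][150:380,230:440,::-1],(548,600),interpolation=cv2.INTER_CUBIC)
cv2.imwrite("pics/top1.png",im);cv2.imwrite("pics/side1.png",b)
print(im.shape)
# colour masks
for n,c in(("T",T),("S",S)):
    hsv=cv2.cvtColor(c["pixels"],cv2.COLOR_RGB2HSV)
    m=cv2.inRange(hsv,(150,60,60),(178,255,255))
    k,l,s,ce=cv2.connectedComponentsWithStats(m)
    print(n,[(s[i].tolist(),ce[i].round(1).tolist()) for i in range(1,k) if s[i][4]>5])
```

```text
(414, 794, 3)
T [([144, 40, 68, 60, 2839], [178.9, 69.6]), ([264, 70, 5, 13, 13], [265.2, 76.0]), ([345, 158, 13, 10, 47], [349.6, 161.4]), ([361, 161, 2, 6, 6], [361.2, 163.5])]
S [([313, 141, 64, 38, 470], [338.7, 159.6]), ([322, 170, 42, 13, 287], [340.1, 176.2]), ([338, 181, 30, 11, 129], [351.1, 185.9]), ([146, 183, 6, 1, 6], [148.5, 183.0]), ([366, 205, 11, 2, 14], [371.1, 205.5]), ([363, 244, 6, 3, 6], [365.5, 245.2]), ([322, 321, 15, 22, 107], [329.6, 332.0])]
```

View pics/top1.png

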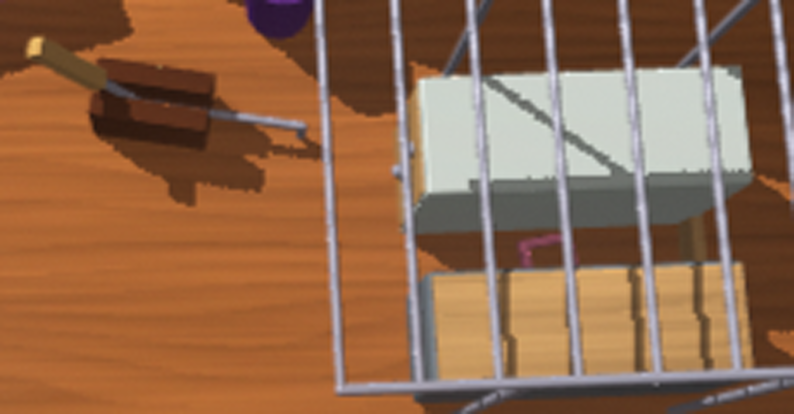

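View pics/side1.png

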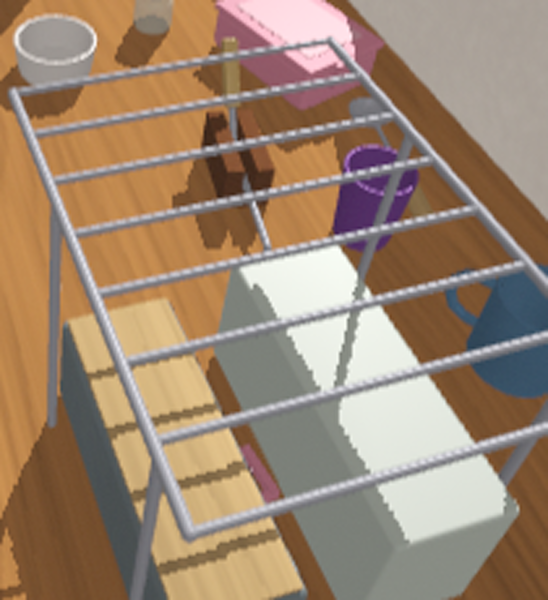

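The zooms show the handle end at top crop (35,48), the foot end at (302,127), the rest's cheeks, and the unit tops. The clip's front bar and +y bar are at crop (521,240)–(575,238).

Run:
```python
from h import *
np.set_printoptions(precision=4,suppress=True)
T=pickle.load(open("top.pkl","rb"));S=pickle.load(open("side.pkl","rb"))
t=lambda x,y:(x/3.45+195,y/3.45+90)
s=lambda x,y:(x/2.61+230,y/2.61+150)
print("foot end",tri(T,t(302,127),S,s(267,248)))
print("handle end",tri(T,t(36,47),S,s(231,40)))
for n,p,z in [("green",(415,80),.13),("green",(740,68),.13),("green",(750,172),.13),("green",(413,195),.13),("wood",(430,275),.1),("wood",(745,263),.1),("wood",(440,380),.1),
 ("rest UL",(103,60),.054),("rest UR",(215,75),.054),("rest LR",(210,118),.054),("rest LL",(97,92),.054),
 ("clip front",(521,242),.012),("clip +y edge",(563,236),.012),("rack ne",(320,0),.268),("rack",(340,388),.268)]:
    print(n,onz(T,*t(*p),z))
for n,p,z in [("wood fl",(67,325),.1),("wood fr",(166,299),.1),("green fl",(240,270),.13),("green fr",(338,247),.13),("wood inner back",(300,590),.1),("green inner back",(405,543),.13),
  ("rackL",(15,93),.268),("rackR",(330,42),.268),("clip front",(245,447),.012),("clip far",(272,500),.012)]:
    print("S",n,onz(S,*s(*p),z))
# ramekin rim ellipse: bright low-sat mask
hsv=cv2.cvtColor(T["pixels"],cv2.COLOR_RGB2HSV)
m=cv2.inRange(hsv,(0,0,90),(179,70,255)); m[:, :130]=0;m[:140]=0;m[195:]=0;m[:,180:]=0
c=max(cv2.findContours(m,0,1)[0],key=cv2.contourArea); print(cv2.fitEllipse(c),cv2.boundingRect(c))
(e,_),_=cv2.minEnclosingCircle(c),0
print("ram",onz(T,*cv2.fitEllipse(c)[0],.04))
for u,v in ((c[:,0,0].min(),e[1]),(c[:,0,0].max(),e[1]),(e[0],c[:,0,1].min()),(e[0],c[:,0,1].max())): print(onz(T,u,v,.045))
```

```text
foot end (array([ 0.6253, -0.0262,  0.025 ]), np.float64(0.0003393993572058826))
handle end (array([0.6627, 0.1894, 0.12  ]), np.float64(0.0025531914736029084))
green [ 0.6266 -0.105   0.13  ]
green [ 0.633  -0.3564  0.13  ]
green [ 0.5499 -0.3575  0.13  ]
green [ 0.5351 -0.1     0.13  ]
wood [ 0.479  -0.1163  0.1   ]
wood [ 0.4855 -0.3618  0.1   ]
wood [ 0.3966 -0.1206  0.1   ]
rest UL [0.6761 0.1424 0.054 ]
rest UR [0.6617 0.0483 0.054 ]
rest LR [0.6242 0.053  0.054 ]
rest LL [0.6481 0.1474 0.054 ]
clip front [ 0.5248 -0.2121  0.012 ]
clip +y edge [ 0.5296 -0.2483  0.012 ]
rack ne [ 0.631  -0.0187  0.268 ]
rack [ 0.373  -0.0244  0.268 ]
S wood fl [ 0.393  -0.1212  0.1   ]
S wood fr [ 0.4796 -0.1158  0.1   ]
S green fl [ 0.5374 -0.1243  0.13  ]
S green fr [ 0.6276 -0.1212  0.13  ]
S wood inner back [ 0.4832 -0.3563  0.1   ]
S green inner back [ 0.5496 -0.3567  0.13  ]
S rackL [ 0.3741 -0.0251  0.268 ]
S rackR [ 0.6406 -0.0203  0.268 ]
S clip front [ 0.5226 -0.2123  0.012 ]
S clip far [ 0.5249 -0.2596  0.012 ]
((156.07077026367188, 167.42967224121094), (34.73298263549805, 36.81163787841797), 106.46607971191406) (138, 150, 37, 35)
ram [0.5037 0.3409 0.04  ]
[0.501  0.3911 0.045 ]
[0.4997 0.2882 0.045 ]
[0.5538 0.3415 0.045 ]
[0.4547 0.3385 0.045 ]
```

```bash
cat >> h.py <<'E'
from scipy.spatial.transform import Rotation as R
np.set_printoptions(precision=4,suppress=True)
def tgt(d,sgn=1,lean=40):
    d=np.array(d,float);d/=np.linalg.norm(d); d=np.append(d,0)
    a=np.radians(lean); z=np.sin(a)*d-np.cos(a)*np.array([0,0,1]); y=sgn*np.cross([0,0,1],d); return np.stack([np.cross(y,z),y,z],1)
def plan(P,Rt=None,wps=None):
    "P: TCP target; prints turn (tool rotvec deg), then offset in the tool frame AFTER the turn"
    o=ctrl.get_obs(); R0=np.array(o["orientation"]); Rt=R0 if Rt is None else Rt
    print("t",o["t"],"turn",np.degrees(R.from_matrix(R0.T@Rt).as_rotvec()))
    p=np.array(o["eef_pos"])
    for q in np.atleast_2d(P): print("  shift",Rt.T@(np.array(q)-p),"->",q); p=np.array(q)
E
python3 - <<'E'
from h import *
c=ctrl.read_camera("wrist"); print(c["tool_from_camera"])
d=(-.17,-.985)
for s in(1,-1):
    Rt=tgt(d,s); z=Rt[:,2]; g=np.array([.659,.167,.092])
    tcp=g+.0188*z
    plan([tcp-.16*z,tcp],Rt)
E
```

```text
[[ 0.0015 -0.9696 -0.2446  0.0693]
 [ 1.      0.0017 -0.0008 -0.0005]
 [ 0.0012 -0.2446  0.9696 -0.1697]
 [ 0.      0.      0.      1.    ]]
t 0.15 turn [ 25.7534 -34.1503  70.8831]
  shift [-0.2254  0.429   0.2065] -> [0.6744 0.2564 0.2002]
  shift [0.   0.   0.16] -> [0.6569 0.1551 0.0776]
t 0.15 turn [  36.7416   27.7075 -101.0512]
  shift [ 0.2254 -0.429   0.2065] -> [0.6744 0.2564 0.2002]
  shift [-0.   -0.    0.16] -> [0.6569 0.1551 0.0776]
```

>>> arm_command(offset=[[-0.037, -0.01, -0.007], [-0.037, -0.01, -0.007], [-0.037, -0.01, -0.007], [-0.037, -0.01, -0.007], [-0.037, -0.01, -0.007], [-0.037, -0.01, -0.007], [-0.037, -0.01, -0.007], [-0.037, -0.01, -0.007], [-0.037, -0.01, -0.007], [-0.037, -0.01, -0.007], [-0.037, -0.01, -0.007], [-0.037, -0.01, -0.007]], delta_rot=[[0, 0, 0], [0, 0, 0], [0, 0, 0], [0, 0, 0], [0, 0, 0], [0, 0, 0], [0, 0, 0], [0, 0, 0], [0, 0, 0], [0, 0, 0], [0, 0, 0], [0, 0, 0]], fingers=[0.06, 0.06, 0.06, 0.06, 0.06, 0.06, 0.06, 0.06, 0.06, 0.06, 0.06, 0.06])

```text
t: 1.15
eef_pos: [0.6528, 0.3283, 0.2981]
orientation: [[-0.901, 0.434, -0.0], [0.434, 0.901, -0.0], [0.0, -0.0, -1.0]]
ft_force: [0.7, 0.2, 0.2]
width: 0.0601
gripper_force: 0.0
```

>>> arm_command(offset=[[0, 0, 0], [0, 0, 0], [0, 0, 0], [0, 0, 0], [0, 0, 0], [0, 0, 0], [0, 0, 0], [0, 0, 0], [0, 0, 0], [0, 0, 0], [0, 0, 0], [0, 0, 0], [0, 0, 0], [0, 0, 0]], delta_rot=[[2.1, -2.8, 5.9], [2.1, -2.8, 5.9], [2.1, -2.8, 5.9], [2.1, -2.8, 5.9], [2.1, -2.8, 5.9], [2.1, -2.8, 5.9], [2.1, -2.8, 5.9], [2.1, -2.8, 5.9], [2.1, -2.8, 5.9], [2.1, -2.8, 5.9], [2.1, -2.8, 5.9], [2.1, -2.8, 5.9], [0, 0, 0], [0, 0, 0]], fingers=[0.06, 0.06, 0.06, 0.06, 0.06, 0.06, 0.06, 0.06, 0.06, 0.06, 0.06, 0.06, 0.06, 0.06])

```text
t: 2.32
eef_pos: [0.6518, 0.3301, 0.2968]
orientation: [[0.125, 0.987, -0.104], [0.765, -0.163, -0.623], [-0.632, -0.002, -0.775]]
ft_force: [0.0, -0.0, 0.2]
width: 0.0602
gripper_force: 0.0
```

```bash
cat >> h.py <<'E'
def fish(c,o,P):
    "world point -> wrist pixel"
    M=np.array(c["tool_from_camera"]); p=np.array(o["orientation"]).T@(np.array(P)-np.array(o["eef_pos"]))
    p=M[:3,:3].T@(p-M[:3,3]); K=np.array(c["camera_matrix"]); th=np.arctan2(np.hypot(p[0],p[1]),p[2]); a=np.arctan2(p[1],p[0])
    return np.array([K[0,2]+K[0,0]*th*np.cos(a),K[1,2]+K[1,1]*th*np.sin(a)])
def wray(c,o,u,v):
    M=np.array(c["tool_from_camera"]);K=np.array(c["camera_matrix"]); x=(u-K[0,2])/K[0,0];y=(v-K[1,2])/K[1,1]; th=np.hypot(x,y)+1e-12
    dc=np.array([np.sin(th)*x/th,np.sin(th)*y/th,np.cos(th)]); Rw=np.array(o["orientation"])
    return np.array(o["eef_pos"])+Rw@M[:3,3], Rw@M[:3,:3]@dc
def wonz(c,o,u,v,z):
    a,d=wray(c,o,u,v); return a+d*(z-a[2])/d[2]
E
python3 - <<'E'
from h import *
o=ctrl.get_obs(); print(o["eef_pos"],o["q"],o["ft_force"],o["width"])
d=(-.17,-.985);Rt=tgt(d,1); z=Rt[:,2]; tcp=np.array([.659,.167,.092])+.0188*z
plan([tcp-.12*z,tcp],Rt)
c=ctrl.read_camera("wrist");pickle.dump((c,o),open("w1.pkl","wb"))
cv2.imwrite("pics/w1.png",cv2.resize(c["pixels"][:,:,::-1],(800,600)))
for n,P in(("grip",(.659,.167,.092)),("bend",(.65,.113,.026)),("tip",(.625,-.026,0)),("ram",(.5015,.34,.045))): print(n,fish(c,o,P)*1.5625)
E
```

```text
[0.6518 0.3301 0.2968] [ 34.6207  33.275   79.6704 -27.1415  95.9274  48.2063] [ 0.0416 -0.0391  0.154 ] 0.060154715292537894
t 2.3167 turn [ 0.1818 -0.7895  0.3658]
  shift [0.0095 0.0349 0.1582] -> [0.6701 0.2311 0.1695]
  shift [-0.   -0.    0.12] -> [0.6569 0.1551 0.0776]
grip [436.2132 250.3106]
bend [430.2711 239.6264]
tip [422.6926 296.4269]
ram [221.0998  95.3159]
```

View pics/w1.png

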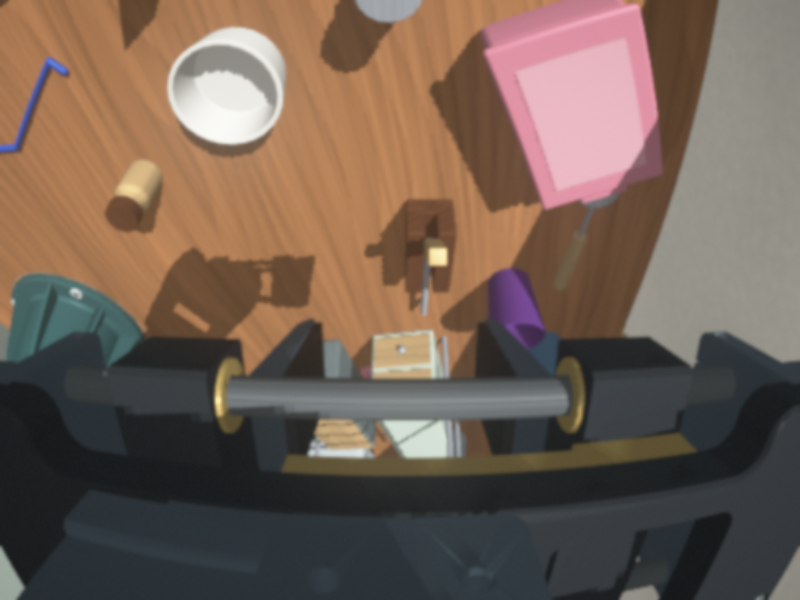

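The wrist view shows the handle's end at (437,257), within about 2 px laterally of the prediction, and the hand is lined up. I'll approach along the handle.

>>> arm_command(offset=[[0, 0, 0], [0.002, 0.007, 0.03], [0.002, 0.007, 0.032], [0.002, 0.007, 0.032], [0.002, 0.007, 0.032], [0.0015, 0.007, 0.032], [0, 0, 0.02], [0, 0, 0.02], [0, 0, 0.02], [0, 0, 0.02], [0, 0, 0.02], [0, 0, 0.02], [0, 0, 0], [0, 0, 0]], delta_rot=[[0.2, -0.8, 0.4], [0, 0, 0], [0, 0, 0], [0, 0, 0], [0, 0, 0], [0, 0, 0], [0, 0, 0], [0, 0, 0], [0, 0, 0], [0, 0, 0], [0, 0, 0], [0, 0, 0], [0, 0, 0], [0, 0, 0]], fingers=[0.06, 0.06, 0.06, 0.06, 0.06, 0.06, 0.06, 0.06, 0.06, 0.06, 0.06, 0.06, 0.06, 0.06])

```text
t: 3.53
eef_pos: [0.6566, 0.1545, 0.0794]
orientation: [[0.134, 0.985, -0.111], [0.754, -0.174, -0.634], [-0.643, 0.001, -0.765]]
ft_force: [-0.0, 0.3, 1.0]
width: 0.0601
gripper_force: 0.0
```

Run:
```python
from h import *
o=ctrl.get_obs(); print(o["eef_pos"],o["ft_force"])
g=np.array(o["eef_pos"])-.0188*np.array(o["orientation"])[:,2]; print("grasp pt",g)
c=ctrl.read_camera("wrist");pickle.dump((c,o),open("w2.pkl","wb"))
cv2.imwrite("pics/w2.png",cv2.resize(c["pixels"][140:290,150:400][:,:,::-1],(800,480)))
c=ctrl.read_camera("side"); cv2.imwrite("pics/s2.png",cv2.resize(c["pixels"][100:260,250:430][:,:,::-1],(675,600)))
```

```text
[0.6566 0.1545 0.0794] [-0.022   0.3252  0.976 ]
grasp pt [0.6587 0.1664 0.0938]
```

View pics/w2.png

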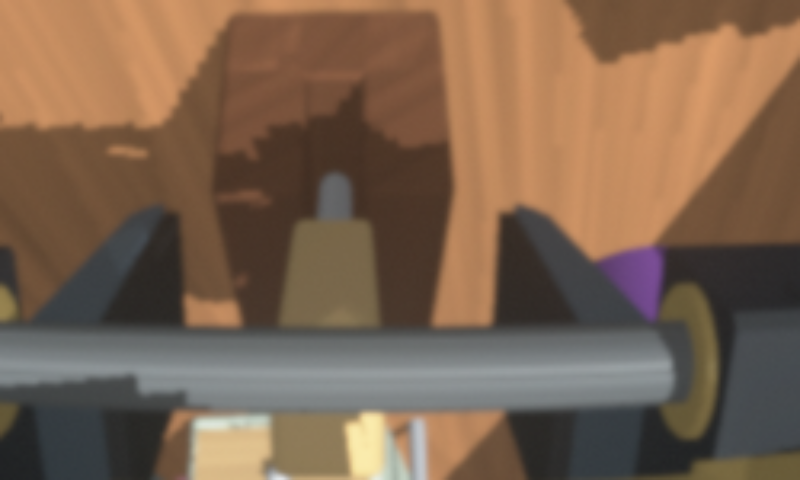

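The view shows the handle centred between the fingers at 332 against a midline of 340. The rod shaft is at (335,190) and the slot is in line with it. I'll close the fingers and lift straight up.

>>> arm_command(offset=[[0, 0, 0], [0, 0, 0], [0, 0, 0], [0, 0, 0], [0, 0, 0], [0, 0, 0], [0, 0, 0], [0, 0, 0], [0, 0, 0], [0, 0, 0]], delta_rot=[[0, 0, 0], [0, 0, 0], [0, 0, 0], [0, 0, 0], [0, 0, 0], [0, 0, 0], [0, 0, 0], [0, 0, 0], [0, 0, 0], [0, 0, 0]], fingers=[0.04, 0.02, 0.01, 0.01, 0.01, 0.01, 0.01, 0.01, 0.01, 0.01], newtons=40)

```text
t: 4.47
eef_pos: [0.6568, 0.1548, 0.0791]
orientation: [[0.135, 0.985, -0.11], [0.754, -0.174, -0.634], [-0.643, 0.002, -0.766]]
ft_force: [-0.4, -0.3, -0.1]
width: 0.0154
gripper_force: 40.0
```

Run:
```python
from h import *
o=ctrl.get_obs(); pickle.dump(o,open("gripped.pkl","wb")); print(o["eef_pos"],o["orientation"],o["ft_force"],o["width"],o["gripper_force"])
plan(np.array(o["eef_pos"])+[0,0,.13])
```

```text
[0.6568 0.1548 0.0791] [[ 0.1347  0.9848 -0.1101]
 [ 0.7536 -0.1739 -0.6339]
 [-0.6434  0.0024 -0.7656]] [-0.4074 -0.3437 -0.1358] 0.015432925699036058 39.99664664268494
t 4.4667 turn [0. 0. 0.]
  shift [-0.0836  0.0003 -0.0995] -> [0.6568 0.1548 0.2091]
```

>>> arm_command(offset=[[-0.008, 0, -0.01], [-0.0125, 0, -0.015], [-0.0165, 0, -0.0195], [-0.0165, 0, -0.0195], [-0.0165, 0, -0.0195], [-0.0135, 0, -0.016], [0, 0, 0], [0, 0, 0]], delta_rot=[[0, 0, 0], [0, 0, 0], [0, 0, 0], [0, 0, 0], [0, 0, 0], [0, 0, 0], [0, 0, 0], [0, 0, 0]], fingers=[0.01, 0.01, 0.01, 0.01, 0.01, 0.01, 0.01, 0.01])

```text
t: 5.13
eef_pos: [0.657, 0.1552, 0.2105]
orientation: [[0.136, 0.985, -0.108], [0.754, -0.174, -0.633], [-0.642, 0.004, -0.767]]
ft_force: [-0.9, -1.0, -1.7]
width: 0.0159
gripper_force: 40.0
```

Run:
```python
from h import *
o=ctrl.get_obs(); print(o["eef_pos"],o["ft_force"],o["width"])
p0=pickle.load(open("gripped.pkl","rb"))
T=shot("top");S=shot("side");pickle.dump((T,S,o),open("lift.pkl","wb"))
tipw=np.array([.6253,-.0262,.0])+np.array(o["eef_pos"])-np.array(p0["eef_pos"])
q=proj(T,tipw);r=proj(S,tipw);print(q,r)
def crop(c,q,h=50):
    x,y=int(q[0])-h,int(q[1])-h; print(x,y); return cv2.resize(c["pixels"][y:y+2*h,x:x+2*h,::-1],(400,400),interpolation=cv2.INTER_CUBIC)
cv2.imwrite("pics/l.png",np.hstack([crop(T,q),crop(S,r)]))
```

```text
[0.657  0.1552 0.2105] [-0.8516 -1.0354 -1.722 ] 0.015923378768402788
[285.6269 113.7965] [339.6678 215.045 ]
235 63
289 165
```

View pics/l.png

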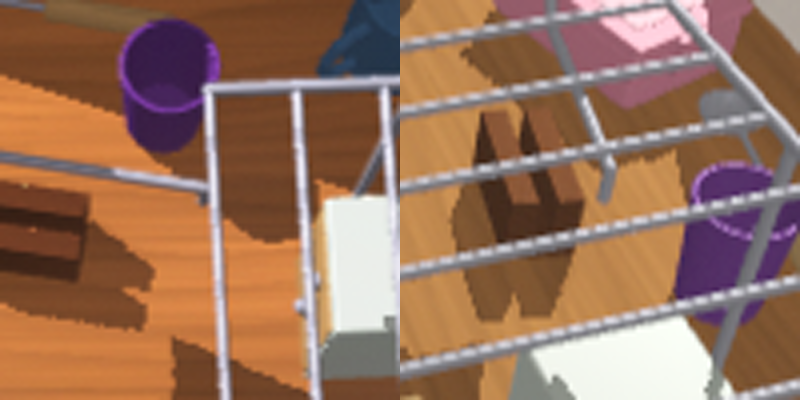

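The tip is at top (286,114) and side (340.2,215.5), within 0.5 px of the prediction, so the in-hand tip offset holds.

```bash
cat >> h.py <<'E'
def tiptool():
    p0=pickle.load(open("gripped.pkl","rb")); return np.array(p0["orientation"]).T@(np.array([.6255,-.0265,0.])-np.array(p0["eef_pos"]))
def tipnow():
    o=ctrl.get_obs(); return np.array(o["eef_pos"])+np.array(o["orientation"])@tiptool()
G=np.array([.025,-1.]);G/=np.linalg.norm(G)
M=np.array([.508,-.115])
def tip2tcp(tip,Rt): return np.array(tip)-Rt@tiptool()
def gap(depth,y,z): # nook coords -> world
    n=np.array([-G[1],G[0]]); return np.append(M+depth*G+y*n,z)
E
python3 - <<'E'
from h import *
print(tipnow()); Rt=tgt(G,1)
plan([tip2tcp(t,Rt) for t in (gap(-.18,0,.13),gap(-.18,0,.022),gap(0,0,.022),gap(.121,0,.022))],Rt)
print(gap(.121,0,.02))
E
```

```text
[ 0.6246 -0.0266  0.1292]
t 5.2333 turn [-7.299   0.0757 -8.8177]
  shift [ 0.0744 -0.1552 -0.0637] -> [0.4984 0.2488 0.2092]
  shift [0.0694 0.     0.0827] -> [0.4984 0.2488 0.1012]
  shift [-0.1379  0.      0.1157] -> [0.5029 0.0688 0.1012]
  shift [-0.0927  0.      0.0778] -> [ 0.506  -0.0521  0.1012]
[ 0.511 -0.236  0.02 ]
```

>>> arm_command(offset=[[0.0083, -0.0288, -0.0069], [0.0083, -0.0288, -0.0069], [0.0083, -0.0288, -0.0069], [0.0083, -0.0288, -0.0069], [0.0083, -0.0288, -0.0069], [0.0083, -0.0288, -0.0069], [0, 0, 0], [0, 0, 0], [0, 0, 0], [0, 0, 0], [0, 0, 0]], delta_rot=[[0, 0, 0], [0, 0, 0], [0, 0, 0], [0, 0, 0], [0, 0, 0], [0, 0, 0], [-2.4, 0, -2.9], [-2.4, 0, -3.0], [-2.4, 0, -2.9], [0, 0, 0], [0, 0, 0]], fingers=[0.01, 0.01, 0.01, 0.01, 0.01, 0.01, 0.01, 0.01, 0.01, 0.01, 0.01])

```text
t: 6.15
eef_pos: [0.497, 0.2486, 0.2074]
orientation: [[-0.018, 1.0, 0.013], [0.765, 0.022, -0.644], [-0.644, -0.001, -0.765]]
ft_force: [-0.1, 0.6, -1.0]
width: 0.0158
gripper_force: 40.0
```

Run:
```python
from h import *
print(tipnow(),ctrl.get_obs()["q"]); Rt=tgt(G,1)
plan([tip2tcp(t,Rt) for t in (gap(-.18,0,.022),gap(0,0,.022),gap(.121,0,.022))],Rt)
```

```text
[0.5015 0.0646 0.1285] [ 38.4599  22.1948 107.18   -31.4317  79.4184  51.1459]
t 6.15 turn [-0.1587  0.1051 -0.0728]
  shift [0.0684 0.0014 0.0812] -> [0.4984 0.2488 0.1012]
  shift [-0.1379  0.      0.1157] -> [0.5029 0.0688 0.1012]
  shift [-0.0927  0.      0.0778] -> [ 0.506  -0.0521  0.1012]
```

>>> arm_command(offset=[[0.0137, 0.0003, 0.0162], [0.0137, 0.0003, 0.0162], [0.0137, 0.0003, 0.0162], [0.0137, 0.0003, 0.0163], [0.0136, 0.0002, 0.0163], [0, 0, 0], [-0.0138, 0, 0.0116], [-0.0138, 0, 0.0116], [-0.0138, 0, 0.0116], [-0.0138, 0, 0.0116], [-0.0138, 0, 0.0116], [-0.0138, 0, 0.0116], [-0.0138, 0, 0.0116], [-0.0138, 0, 0.0116], [-0.0138, 0, 0.0116], [0, 0, 0], [0, 0, 0]], delta_rot=[[-0.16, 0.1, -0.07], [0, 0, 0], [0, 0, 0], [0, 0, 0], [0, 0, 0], [0, 0, 0], [0, 0, 0], [0, 0, 0], [0, 0, 0], [0, 0, 0], [0, 0, 0], [0, 0, 0], [0, 0, 0], [0, 0, 0], [0, 0, 0], [0, 0, 0], [0, 0, 0]], fingers=[0.01, 0.01, 0.01, 0.01, 0.01, 0.01, 0.01, 0.01, 0.01, 0.01, 0.01, 0.01, 0.01, 0.01, 0.01, 0.01, 0.01])

```text
t: 7.57
eef_pos: [0.5033, 0.0853, 0.1024]
orientation: [[-0.017, 1.0, 0.017], [0.766, 0.024, -0.642], [-0.642, 0.002, -0.767]]
ft_force: [0.2, 0.7, -1.0]
width: 0.0158
gripper_force: 40.0
```

Run:
```python
from h import *
o=ctrl.get_obs();print(tipnow(),o["ft_force"],gap(0,0,.022)); Rt=tgt(G,1)
plan([tip2tcp(t,Rt) for t in (gap(.121,0,.022),)],Rt)
T=shot("top");S=shot("side");pickle.dump((T,S,o),open("m.pkl","wb"))
def crop(c,x,y,w,h): return cv2.resize(c["pixels"][y:y+h,x:x+w,::-1],(400,400),interpolation=cv2.INTER_CUBIC)
cv2.imwrite("pics/m.png",np.hstack([crop(T,290,110,100,100),crop(S,280,220,130,130)]))
print(proj(T,tipnow()),proj(S,tipnow()))
```

```text
[ 0.5084 -0.0985  0.023 ] [ 0.1718  0.6907 -1.0169] [ 0.508 -0.115  0.022]
t 7.5667 turn [ 0.0508 -0.0576 -0.1083]
  shift [-0.1045 -0.0008  0.0893] -> [ 0.506  -0.0521  0.1012]
[307.7785 165.0513] [299.5535 276.6485]
```

View pics/m.png

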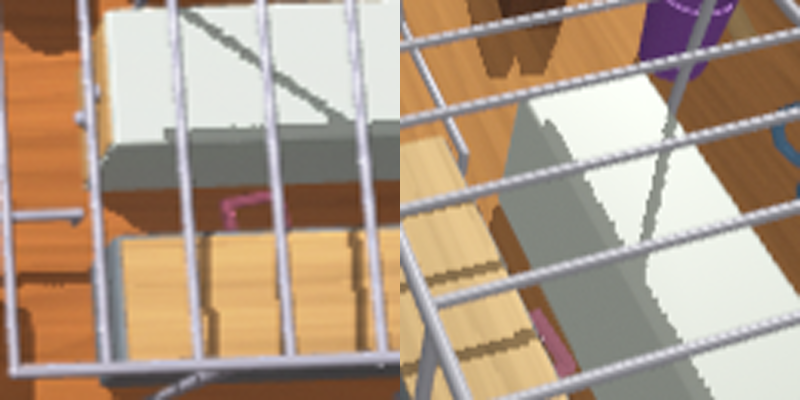

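The tip is at the mouth at top crop (79,220), laterally where I predicted. The clip's corner is at (224,200), slightly yawed, which puts its centre near (0.510,-0.237). I'll advance over it.

>>> arm_command(offset=[[-0.0131, -0.0002, 0.0112], [-0.0131, -0.0002, 0.0112], [-0.0131, -0.0002, 0.0112], [-0.0131, -0.0002, 0.0112], [-0.0131, -0.0001, 0.0112], [-0.0131, -0.0001, 0.0112], [-0.0131, -0.0001, 0.0112], [-0.0131, -0.0001, 0.0111], [0, 0, 0], [0, 0, 0], [0, 0, 0]], delta_rot=[[0, 0, 0], [0, 0, 0], [0, 0, 0], [0, 0, 0], [0, 0, 0], [0, 0, 0], [0, 0, 0], [0, 0, 0], [0, 0, 0], [0, 0, 0], [0, 0, 0]], fingers=[0.01, 0.01, 0.01, 0.01, 0.01, 0.01, 0.01, 0.01, 0.01, 0.01, 0.01])

```text
t: 8.58
eef_pos: [0.5061, -0.0504, 0.1006]
orientation: [[-0.019, 1.0, 0.018], [0.766, 0.027, -0.642], [-0.642, 0.002, -0.767]]
ft_force: [0.4, 0.4, -0.5]
width: 0.0161
gripper_force: 40.0
```

Run:
```python
from h import *
o=ctrl.get_obs();print(tipnow(),o["ft_force"]); Rt=np.array(o["orientation"])
plan([tip2tcp(t,Rt) for t in ((.510,-.236,.020),(.510,-.236,.003))],Rt)
T=shot("top");S=shot("side");pickle.dump((T,S,o),open("m2.pkl","wb"))
def crop(c,x,y,w,h): return cv2.resize(c["pixels"][y:y+h,x:x+w,::-1],(400,400),interpolation=cv2.INTER_CUBIC)
cv2.imwrite("pics/m2.png",np.hstack([crop(T,310,130,80,80),crop(S,280,270,80,80)]))
print(proj(T,tipnow()),proj(S,tipnow()))
```

```text
[ 0.5116 -0.2341  0.0212] [ 0.3839  0.3762 -0.4622]
t 8.5833 turn [0. 0. 0.]
  shift [-0.0007 -0.0017  0.0021] -> [ 0.5045 -0.0522  0.0994]
  shift [ 0.0109 -0.      0.013 ] -> [ 0.5045 -0.0522  0.0824]
[354.5181 163.6862] [323.9219 329.4281]
```

View pics/m2.png

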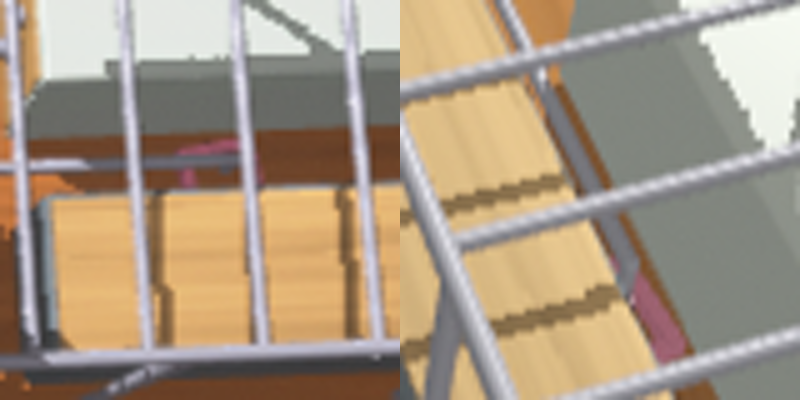

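The prong is over the clip: the tip is at side crop (628,300), partly hidden by the wood unit, and the clip spans rows 255–360. I'll shift sideways slightly and lower the prong into the window.

>>> arm_command(offset=[[-0.0005, -0.0015, 0.001], [0, 0, 0], [0.003, 0, 0.0036], [0.003, 0, 0.0036], [0.003, 0, 0.0036], [0.0025, 0, 0.003], [0, 0, 0], [0, 0, 0]], delta_rot=[[0, 0, 0], [0, 0, 0], [0, 0, 0], [0, 0, 0], [0, 0, 0], [0, 0, 0], [0, 0, 0], [0, 0, 0]], fingers=[0.01, 0.01, 0.01, 0.01, 0.01, 0.01, 0.01, 0.01])

```text
t: 9.35
eef_pos: [0.5043, -0.0521, 0.0817]
orientation: [[-0.02, 1.0, 0.017], [0.766, 0.026, -0.642], [-0.642, 0.0, -0.766]]
ft_force: [-0.1, -0.2, -1.1]
width: 0.0157
gripper_force: 40.0
```

Run:
```python
from h import *
o=ctrl.get_obs();print(tipnow(),o["ft_force"],o["torque"],o["width"]); Rt=np.array(o["orientation"])
plan([tip2tcp((tipnow()[0]-.002,-.12,.003),Rt)],Rt)
```

```text
[ 0.5096 -0.2359  0.0023] [-0.1324 -0.168  -1.1265] [0.5343 0.1109 0.0404] 0.01568530004100632
t 9.35 turn [0. 0. 0.]
  shift [ 0.0884  0.0011 -0.075 ] -> [0.5023 0.0638 0.0823]
```

>>> arm_command(offset=[[0.0038, 0, -0.0032], [0.0077, 0, -0.0064], [0.0077, 0, -0.0064], [0.0077, 0, -0.0064], [0.0077, 0, -0.0064], [0.0077, 0, -0.0064], [0.0077, 0, -0.0064], [0.0077, 0, -0.0064], [0.0077, 0, -0.0064], [0.0077, 0, -0.0064], [0, 0, 0]], delta_rot=[[0, 0, 0], [0, 0, 0], [0, 0, 0], [0, 0, 0], [0, 0, 0], [0, 0, 0], [0, 0, 0], [0, 0, 0], [0, 0, 0], [0, 0, 0], [0, 0, 0]], fingers=[0.01, 0.01, 0.01, 0.01, 0.01, 0.01, 0.01, 0.01, 0.01, 0.01, 0.01])

```text
t: 10.27
eef_pos: [0.5023, 0.0447, 0.0817]
orientation: [[-0.02, 1.0, 0.019], [0.767, 0.028, -0.642], [-0.642, 0.002, -0.767]]
ft_force: [0.5, -1.2, -1.7]
width: 0.016
gripper_force: 40.0
```

```bash
cat >> h.py <<'E'
def clip(n="top",box=(270,395,100,190)):
    c=shot(n); a,b,e,f=box
    hsv=cv2.cvtColor(c["pixels"],cv2.COLOR_RGB2HSV); m=cv2.inRange(hsv,(150,60,60),(178,255,255)); k=np.zeros_like(m);k[e:f,a:b]=m[e:f,a:b]
    pts=np.argwhere(k)[:,::-1]; pts=pts if len(pts) else np.zeros((1,2))
    W=np.array([onz(c,u,v,.012)[:2] for u,v in pts]); return c,pts,W
E
python3 - <<'E'
from h import *
o=ctrl.get_obs();print(tipnow(),o["ft_force"])
c,p,W=clip(); print(len(p),p.min(0),p.max(0),W.min(0),W.max(0),W.mean(0))
E
```

```text
[ 0.5079 -0.139   0.0023] [ 0.4609 -1.1667 -1.6613]
85 [272 100] [332 169] [ 0.4991 -0.1707] [0.7144 0.0026] [ 0.5337 -0.1364]
```

>>> arm_command(offset=[[0.0077, 0, -0.0064], [0.0077, 0, -0.0064], [0.0077, 0, -0.0064], [0.0077, 0, -0.0064], [0.0077, 0, -0.0064], [0.0077, 0, -0.0064], [0.0077, 0, -0.0064], [0.0077, 0, -0.0064], [0.0077, 0, -0.0064], [0.0077, 0, -0.0064], [0.0077, 0, -0.0064], [0.0077, 0, -0.0064], [0.0077, 0, -0.0064], [0.0077, 0, -0.0064], [0.0077, 0, -0.0064], [0.0077, 0, -0.0064], [0.0077, 0, -0.0064], [0.0077, 0, -0.0064], [0.0077, 0, -0.0064], [0, 0, 0]], delta_rot=[[0, 0, 0], [0, 0, 0], [0, 0, 0], [0, 0, 0], [0, 0, 0], [0, 0, 0], [0, 0, 0], [0, 0, 0], [0, 0, 0], [0, 0, 0], [0, 0, 0], [0, 0, 0], [0, 0, 0], [0, 0, 0], [0, 0, 0], [0, 0, 0], [0, 0, 0], [0, 0, 0], [0, 0, 0], [0, 0, 0]], fingers=[0.01, 0.01, 0.01, 0.01, 0.01, 0.01, 0.01, 0.01, 0.01, 0.01, 0.01, 0.01, 0.01, 0.01, 0.01, 0.01, 0.01, 0.01, 0.01, 0.01])

```text
t: 11.98
eef_pos: [0.4972, 0.235, 0.081]
orientation: [[-0.02, 1.0, 0.019], [0.767, 0.027, -0.641], [-0.642, 0.002, -0.767]]
ft_force: [0.7, -0.1, -1.7]
width: 0.0157
gripper_force: 40.0
```

Run:
```python
from h import *
o=ctrl.get_obs();print(tipnow(),o["ft_force"])
c,p,W=clip(box=(210,340,135,200)); print(len(p),p.min(0),p.max(0),W.min(0),W.max(0),W.mean(0))
```

```text
[0.5028 0.0513 0.0015] [ 0.6909 -0.0926 -1.6548]
99 [253 163] [268 174] [0.486  0.0185] [0.5196 0.063 ] [0.5027 0.0388]
```

The clip is out, with its centre at about (0.503,0.040). I'll pull 50 mm more to clear the rack, then lift the rod.

>>> arm_command(offset=[[0.0077, 0, -0.0064], [0.0077, 0, -0.0064], [0.0077, 0, -0.0064], [0.0077, 0, -0.0064], [0.0077, 0, -0.0064], [0, 0, 0], [-0.0064, 0, -0.0077], [-0.0064, 0, -0.0077], [-0.0064, 0, -0.0077], [-0.0128, 0, -0.0153], [-0.0128, 0, -0.0153], [-0.0128, 0, -0.0153], [-0.0128, 0, -0.0153], [-0.0128, 0, -0.0153], [0, 0, 0], [0, 0, 0]], delta_rot=[[0, 0, 0], [0, 0, 0], [0, 0, 0], [0, 0, 0], [0, 0, 0], [0, 0, 0], [0, 0, 0], [0, 0, 0], [0, 0, 0], [0, 0, 0], [0, 0, 0], [0, 0, 0], [0, 0, 0], [0, 0, 0], [0, 0, 0], [0, 0, 0]], fingers=[0.01, 0.01, 0.01, 0.01, 0.01, 0.01, 0.01, 0.01, 0.01, 0.01, 0.01, 0.01, 0.01, 0.01, 0.01, 0.01])

```text
t: 13.37
eef_pos: [0.4958, 0.2834, 0.2121]
orientation: [[-0.018, 1.0, 0.019], [0.768, 0.026, -0.64], [-0.641, 0.003, -0.768]]
ft_force: [-0.6, -0.3, -2.7]
width: 0.0159
gripper_force: 40.0
```

Run:
```python
from h import *
o=ctrl.get_obs();print(tipnow(),o["ft_force"])
p0=pickle.load(open("gripped.pkl","rb"));Rt=np.array(p0["orientation"]);e=np.array(p0["eef_pos"])
plan([e+[0,0,.13],e],Rt)
d=e+[0,0,.13]-np.array(o["eef_pos"]); print("shift now frame",np.array(o["orientation"]).T@d)
c,p,W=clip(box=(190,290,135,200)); print(len(p),p.min(0),p.max(0),W.min(0),W.max(0),W.mean(0))
```

```text
[0.5013 0.0998 0.1324] [-0.609  -0.3384 -2.6595]
t 13.3667 turn [ 7.4304 -0.2291  8.7879]
  shift [-0.0733  0.1809  0.0661] -> [0.6568 0.1548 0.2091]
  shift [ 0.0836 -0.0003  0.0995] -> [0.6568 0.1548 0.0791]
shift now frame [-0.0997  0.1576  0.0878]
100 [236 163] [251 175] [0.4836 0.0685] [0.5202 0.113 ] [0.5021 0.0912]
```

>>> arm_command(offset=[[0, 0, 0], [0, 0, 0], [0, 0, 0], [-0.0105, 0.0258, 0.0094], [-0.0105, 0.0258, 0.0094], [-0.0105, 0.0258, 0.0094], [-0.0105, 0.0258, 0.0094], [-0.0105, 0.0258, 0.0094], [-0.0105, 0.0258, 0.0094], [-0.0103, 0.0258, 0.0094], [0, 0, 0], [0, 0, 0], [0, 0, 0]], delta_rot=[[2.5, -0.1, 2.9], [2.5, -0.1, 2.9], [2.4, 0, 3.0], [0, 0, 0], [0, 0, 0], [0, 0, 0], [0, 0, 0], [0, 0, 0], [0, 0, 0], [0, 0, 0], [0, 0, 0], [0, 0, 0], [0, 0, 0]], fingers=[0.01, 0.01, 0.01, 0.01, 0.01, 0.01, 0.01, 0.01, 0.01, 0.01, 0.01, 0.01, 0.01])

```text
t: 14.5
eef_pos: [0.6554, 0.1549, 0.2066]
orientation: [[0.133, 0.985, -0.112], [0.752, -0.174, -0.636], [-0.645, -0.0, -0.764]]
ft_force: [0.3, 0.1, -1.1]
width: 0.0156
gripper_force: 40.0
```

Run:
```python
from h import *
o=ctrl.get_obs();print(tipnow(),o["ft_force"],o["eef_pos"])
p0=pickle.load(open("gripped.pkl","rb"));Rt=np.array(p0["orientation"]);e=np.array(p0["eef_pos"])
plan([e+[0,0,.06],e],Rt)
T=shot("top");S=shot("side")
print(proj(T,tipnow()),proj(S,tipnow()))
b=tipnow()+np.array([.174*.14,.985*.14,.026]); print("bend",b,proj(T,b))
def crop(c,x,y,w,h): return cv2.resize(c["pixels"][y:y+h,x:x+w,::-1],(400,400),interpolation=cv2.INTER_CUBIC)
cv2.imwrite("pics/r.png",np.hstack([crop(T,210,70,100,100),crop(S,290,150,100,100)]))
```

```text
[ 0.6238 -0.0266  0.128 ] [ 0.2642  0.1128 -1.066 ] [0.6554 0.1549 0.2066]
t 14.5 turn [-0.1183  0.1566  0.106 ]
  shift [0.0436 0.0013 0.0516] -> [0.6568 0.1548 0.1391]
  shift [ 0.0386 -0.0001  0.0459] -> [0.6568 0.1548 0.0791]
[285.5971 114.674 ] [338.9475 216.0394]
bend [0.6484 0.1119 0.1545] [233.3644 102.8445]
```

View pics/r.png

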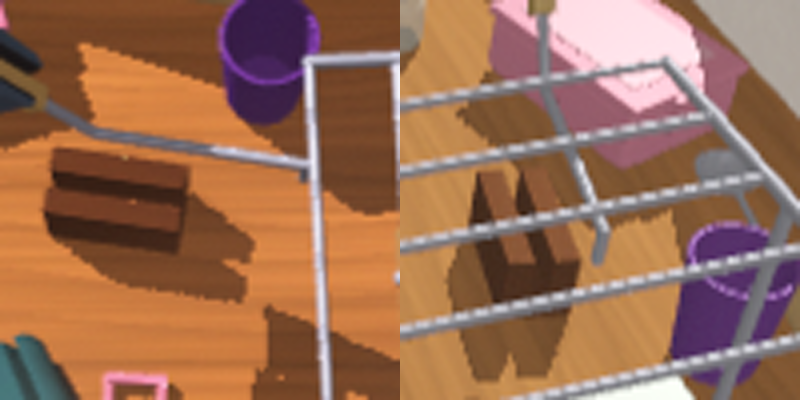

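The rod is unchanged in the grip: the tip is at top (286,114.5) and side (340,215.5), within about 1 px of the prediction, and the foot is parallel to the slot. I'll lower it straight down.

>>> arm_command(offset=[[0, 0.0013, 0], [0.0125, 0, 0.0149], [0.0125, 0, 0.0149], [0.0125, 0, 0.0149], [0.0125, 0, 0.0149], [0, 0, 0], [0.0053, 0, 0.0063], [0.0053, 0, 0.0063], [0.0053, 0, 0.0063], [0.0053, 0, 0.0063], [0.0053, 0, 0.0063], [0.0053, 0, 0.0063], [0, 0, 0], [0, 0, 0]], delta_rot=[[-0.1, 0.15, 0.1], [0, 0, 0], [0, 0, 0], [0, 0, 0], [0, 0, 0], [0, 0, 0], [0, 0, 0], [0, 0, 0], [0, 0, 0], [0, 0, 0], [0, 0, 0], [0, 0, 0], [0, 0, 0], [0, 0, 0]], fingers=[0.01, 0.01, 0.01, 0.01, 0.01, 0.01, 0.01, 0.01, 0.01, 0.01, 0.01, 0.01, 0.01, 0.01])

```text
t: 15.77
eef_pos: [0.6576, 0.1548, 0.0798]
orientation: [[0.135, 0.985, -0.11], [0.754, -0.174, -0.633], [-0.643, 0.003, -0.766]]
ft_force: [-4.0, -0.3, -3.4]
width: 0.0159
gripper_force: 40.0
```

Run:
```python
from h import *
o=ctrl.get_obs();print(tipnow(),o["ft_force"],o["eef_pos"])
p0=pickle.load(open("gripped.pkl","rb"));plan(p0["eef_pos"],np.array(p0["orientation"]))
```

```text
[ 0.6263 -0.0265  0.0006] [-4.048  -0.3016 -3.3627] [0.6576 0.1548 0.0798]
t 15.7667 turn [ 0.0231 -0.0406 -0.009 ]
  shift [ 0.0004 -0.0007  0.0007] -> [0.6568 0.1548 0.0791]
```

>>> arm_command(offset=[[0.0004, -0.0007, 0.0007], [0, 0, 0], [0, 0, 0], [0, 0, 0], [0, 0, 0], [0, 0, 0], [0, 0, 0], [0, 0, -0.01], [0, 0, -0.02], [0, 0, -0.03], [0, 0, -0.03], [0, 0, -0.03], [0, 0, -0.03], [0, 0, -0.03], [0, 0, 0], [0, 0, 0]], delta_rot=[[0, 0, 0], [0, 0, 0], [0, 0, 0], [0, 0, 0], [0, 0, 0], [0, 0, 0], [0, 0, 0], [0, 0, 0], [0, 0, 0], [0, 0, 0], [0, 0, 0], [0, 0, 0], [0, 0, 0], [0, 0, 0], [0, 0, 0], [0, 0, 0]], fingers=[0.01, 0.01, 0.02, 0.03, 0.045, 0.06, 0.06, 0.06, 0.06, 0.06, 0.06, 0.06, 0.06, 0.06, 0.06, 0.06])

```text
t: 17.1
eef_pos: [0.6774, 0.2703, 0.2194]
orientation: [[0.136, 0.985, -0.106], [0.755, -0.172, -0.632], [-0.641, 0.006, -0.767]]
ft_force: [-0.2, 0.6, -0.9]
width: 0.0598
gripper_force: 0.0
```

Run:
```python
from h import *
o=ctrl.get_obs();print(o["eef_pos"],o["q"])
c,p,W=clip(box=(190,290,135,200)); print(len(p),W.min(0),W.max(0),W.mean(0),cv2.minAreaRect((W*1000).astype(np.float32)))
S=shot("side");T=c
t0=pickle.load(open("top.pkl","rb"))["pixels"].astype(int);d=abs(T["pixels"].astype(int)-t0).sum(2)[95:135,210:290];print("rest diff px",(d>90).sum())
c,p,W=clip("side",(150,330,150,330)); m=p; print(len(p),p.min(0),p.max(0),W.min(0),W.max(0),W.mean(0))
# upright targets: fingers closing across clip width (world x), y_tool=+x
for s in(1,-1):
    Rt=np.array([[0,s,0],[s,0,0],[0,0,-1.]]); plan([(.502,.091,.15),(.502,.091,.008)],Rt)
cv2.imwrite("pics/s3.png",cv2.resize(np.hstack([T["pixels"][70:200,190:300],S["pixels"][150:280,260:370]])[:,:,::-1],(800,473),interpolation=cv2.INTER_CUBIC))
```

```text
[0.6774 0.2703 0.2194] [ 30.3494  36.5     83.2107 -29.4942  88.6666  48.7127]
93 [0.4837 0.0685] [0.5172 0.113 ] [0.5013 0.0906] ((500.38201904296875, 90.87608337402344), (44.303897857666016, 33.03535079956055), 89.28789520263672)
rest diff px 699
389 [153 150] [329 234] [0.1904 0.0591] [0.7899 0.4204] [0.6639 0.2552]
t 17.25 turn [-3.3707 39.9739 -9.6461]
  shift [-0.1772 -0.1742  0.0666] -> [0.502 0.091 0.15 ]
  shift [0.    0.    0.142] -> [0.502 0.091 0.008]
t 17.25 turn [ 58.4158   4.9258 160.1584]
  shift [0.1772 0.1742 0.0666] -> [0.502 0.091 0.15 ]
  shift [0.    0.    0.142] -> [0.502 0.091 0.008]
```

View pics/s3.png

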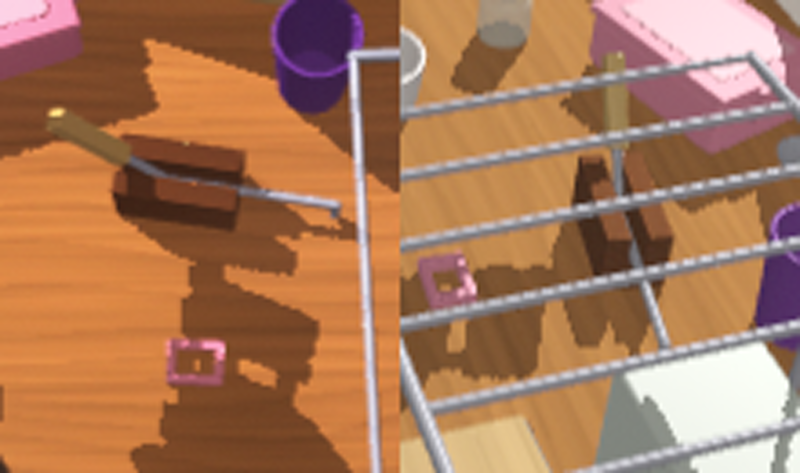

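The picture shows the rod back in the slot and the clip lying at (195,362), around (0.501,0.091). Next I'll set the hand upright and go over the clip.

>>> arm_command(offset=[[0, 0, 0], [0, 0, 0], [0, 0, 0], [0, 0, 0], [0, 0, 0], [0, 0, 0], [-0.0254, -0.0249, 0], [-0.0253, -0.0249, 0], [-0.0253, -0.0249, 0], [-0.0253, -0.0249, 0], [-0.0253, -0.0249, 0], [-0.0253, -0.0249, 0], [-0.0253, -0.0249, 0], [0, 0, 0.033], [0, 0, 0.033], [0, 0, 0], [0, 0, 0]], delta_rot=[[-0.6, 6.7, -1.6], [-0.6, 6.7, -1.6], [-0.6, 6.7, -1.6], [-0.6, 6.7, -1.6], [-0.6, 6.6, -1.6], [-0.4, 6.6, -1.6], [0, 0, 0], [0, 0, 0], [0, 0, 0], [0, 0, 0], [0, 0, 0], [0, 0, 0], [0, 0, 0], [0, 0, 0], [0, 0, 0], [0, 0, 0], [0, 0, 0]], fingers=[0.06, 0.06, 0.06, 0.06, 0.06, 0.06, 0.06, 0.06, 0.06, 0.06, 0.06, 0.06, 0.06, 0.06, 0.06, 0.06, 0.06])

```text
t: 18.67
eef_pos: [0.5014, 0.0911, 0.1499]
orientation: [[0.0, 1.0, -0.002], [1.0, -0.0, 0.0], [0.0, -0.002, -1.0]]
ft_force: [0.3, 0.1, 0.8]
width: 0.06
gripper_force: 0.0
```

Run:
```python
from h import *
o=ctrl.get_obs();print(o["eef_pos"],o["ft_force"])
Rt=np.array([[0,1,0],[1,0,0],[0,0,-1.]]); plan([(.501,.091,.05),(.501,.091,.004)],Rt)
c=ctrl.read_camera("wrist");hsv=cv2.cvtColor(c["pixels"],cv2.COLOR_RGB2HSV)
m=cv2.inRange(hsv,(150,60,60),(178,255,255));k,l,s,ce=cv2.connectedComponentsWithStats(m)
for i in range(1,k):
    if s[i][4]>15: print("pink",s[i],wonz(c,o,*ce[i],.012))
q=fish(c,o,(.502,.34,.045));print("ram px",q)
m=cv2.inRange(hsv,(0,0,120),(179,60,255));k,l,s,ce=cv2.connectedComponentsWithStats(m)
for i in range(1,k):
    if s[i][4]>300:
        x,y,w,h,_=s[i]; W=np.array([wonz(c,o,u,v,.045) for v,u in np.argwhere(l==i)])
        print("white",s[i],W.min(0),W.max(0))
```

```text
[0.5014 0.0911 0.1499] [0.2775 0.0917 0.7918]
t 18.6667 turn [-0.113  -0.0238 -0.003 ]
  shift [-0.0001 -0.0004  0.0999] -> [0.501 0.091 0.05 ]
  shift [0.    0.    0.046] -> [0.501 0.091 0.004]
pink [ 439    0   73  117 6007] [0.7889 0.2639 0.012 ]
pink [239 159  35  44 834] [0.5006 0.0917 0.012 ]
ram px [257.6071 -56.2762]
white [481   0  31  29 424] [0.7642 0.2885 0.045 ] [0.8208 0.3366 0.045 ]
white [145 249 210   7 931] [0.3816 0.0212 0.045 ] [0.605  0.0274 0.045 ]
```

Clip confirmed at (0.5006,0.0917). I'll descend and grip it.

>>> arm_command(offset=[[0, -0.0006, 0.03], [0, 0, 0.03], [0, 0, 0.03], [0, 0, 0.02], [0, 0, 0.015], [0, 0, 0.012], [0, 0, 0.008], [0, 0, 0], [0, 0, 0], [0, 0, 0], [0, 0, 0], [0, 0, 0], [0, 0, 0], [0, 0, 0], [0, 0, -0.01], [0, 0, -0.02], [0, 0, -0.03], [0, 0, -0.03], [0, 0, -0.03], [0, 0, 0]], delta_rot=[[0, 0, 0], [0, 0, 0], [0, 0, 0], [0, 0, 0], [0, 0, 0], [0, 0, 0], [0, 0, 0], [0, 0, 0], [0, 0, 0], [0, 0, 0], [0, 0, 0], [0, 0, 0], [0, 0, 0], [0, 0, 0], [0, 0, 0], [0, 0, 0], [0, 0, 0], [0, 0, 0], [0, 0, 0], [0, 0, 0]], fingers=[0.06, 0.06, 0.06, 0.06, 0.06, 0.06, 0.06, 0.06, 0.05, 0.04, 0.03, 0.03, 0.03, 0.03, 0.03, 0.03, 0.03, 0.03, 0.03, 0.03], newtons=12)

```text
t: 20.38
eef_pos: [0.5051, 0.0921, 0.1318]
orientation: [[-0.001, 1.0, 0.01], [1.0, 0.001, 0.002], [0.002, 0.01, -1.0]]
ft_force: [1.4, 0.4, 0.9]
width: 0.0357
gripper_force: 11.9
```

Run:
```python
from h import *
o=ctrl.get_obs();print(o["eef_pos"],o["ft_force"],o["width"],o["gripper_force"])
plan([(.502,.34,.124)])
```

```text
[0.5051 0.0921 0.1318] [1.3588 0.3522 0.8874] 0.03567809597171471 11.918528079986572
t 20.3833 turn [0. 0. 0.]
  shift [ 0.2479 -0.003   0.0083] -> [0.502 0.34  0.124]
```

>>> arm_command(offset=[[0.02, -0.001, 0], [0.03, -0.001, 0], [0.03, -0.001, 0], [0.03, 0, 0], [0.03, 0, 0], [0.02, 0, 0], [0, 0, 0], [0, 0, 0]], delta_rot=[[0, 0, 0], [0, 0, 0], [0, 0, 0], [0, 0, 0], [0, 0, 0], [0, 0, 0], [0, 0, 0], [0, 0, 0]], fingers=[0.03, 0.03, 0.03, 0.03, 0.03, 0.03, 0.03, 0.03])

```text
t: 21.05
eef_pos: [0.4988, 0.2522, 0.1263]
orientation: [[-0.002, 1.0, 0.002], [1.0, 0.002, 0.001], [0.001, 0.002, -1.0]]
ft_force: [-0.7, -0.2, 0.3]
width: 0.0359
gripper_force: 11.9
```

Run:
```python
from h import *
o=ctrl.get_obs();print(o["eef_pos"],o["ft_force"],o["width"],o["gripper_force"])
c=ctrl.read_camera("wrist");hsv=cv2.cvtColor(c["pixels"],cv2.COLOR_RGB2HSV)
print("ram px",fish(c,o,(.502,.34,.045)))
m=cv2.inRange(hsv,(0,0,110),(179,70,255));m=cv2.morphologyEx(m,cv2.MORPH_OPEN,np.ones((3,3)));k,l,s,ce=cv2.connectedComponentsWithStats(m)
for i in range(1,k):
    if s[i][4]>300:
        W=np.array([wonz(c,o,u,v,.045)[:2] for v,u in np.argwhere(l==i)]); h=cv2.convexHull((W*1000).astype(np.float32))
        print("white",s[i],W.min(0),W.max(0),cv2.minEnclosingCircle(h),cv2.fitEllipse(h))
plan([(.502,.34,.124)])
```

```text
[0.4988 0.2522 0.1263] [-0.6699 -0.2274  0.3256] 0.03585676530968875 11.918606758117676
ram px [260.4966  93.9256]
white [ 474    0   38   47 1106] [0.7284 0.4248] [0.7956 0.4876] ((767.2639770507812, 460.6601867675781), 39.0868034362793) ((768.48291015625, 466.7148132324219), (67.65397644042969, 99.87677764892578), 49.15558624267578)
white [ 415   12   41   50 1566] [0.6458 0.3855] [0.6954 0.4361] ((670.4992065429688, 410.9146728515625), 25.72630500793457) ((670.9058837890625, 411.0325927734375), (50.22702407836914, 51.0141487121582), 24.987512588500977)
white [  200    36   123   120 10086] [0.4511 0.2882] [0.5541 0.3907] ((502.39532470703125, 339.3961486816406), 52.096439361572266) ((502.3287658691406, 339.62457275390625), (102.92644500732422, 103.74360656738281), 141.3248291015625)
white [ 497  123   15  109 1250] [0.7586 0.2061] [0.8168 0.336 ] ((789.96044921875, 268.5138854980469), 67.8899917602539) ((788.799560546875, 272.42144775390625), (34.8141975402832, 170.29086303710938), 16.95233917236328)
white [184 250 131   6 676] [0.4301 0.1942] [0.5539 0.1999] ((492.03875732421875, 195.15786743164062), 61.907440185546875) ((499.4521484375, 196.8951873779297), (6.004082679748535, 165.078125), 90.16360473632812)
t 21.1 turn [0. 0. 0.]
  shift [0.0885 0.0033 0.0024] -> [0.502 0.34  0.124]
```

The ramekin is at (0.5024,0.3396) with a radius of 52 mm, matching the given size. I'll centre over it and lower the clip.

>>> arm_command(offset=[[0.022, 0.0012, 0], [0.022, 0.0012, 0], [0.022, 0.0011, 0], [0.0215, 0, 0], [0, 0, 0], [0, 0, 0.015], [0, 0, 0.02], [0, 0, 0.02], [0, 0, 0.015], [0, 0, 0.01], [0, 0, 0.008], [0, 0, 0.007], [0, 0, 0.006], [0, 0, 0], [0, 0, 0]], delta_rot=[[0, 0, 0], [0, 0, 0], [0, 0, 0], [0, 0, 0], [0, 0, 0], [0, 0, 0], [0, 0, 0], [0, 0, 0], [0, 0, 0], [0, 0, 0], [0, 0, 0], [0, 0, 0], [0, 0, 0], [0, 0, 0], [0, 0, 0]], fingers=[0.03, 0.03, 0.03, 0.03, 0.03, 0.03, 0.03, 0.03, 0.03, 0.03, 0.03, 0.03, 0.03, 0.03, 0.03])

```text
t: 22.35
eef_pos: [0.5029, 0.3392, 0.0255]
orientation: [[-0.001, 1.0, 0.002], [1.0, 0.001, 0.001], [0.001, 0.002, -1.0]]
ft_force: [-0.1, 0.2, -0.1]
width: 0.0359
gripper_force: 11.9
```

>>> arm_command(offset=[[0, 0, 0.005], [0, 0, 0.004], [0, 0, 0.003], [0, 0, 0.0015], [0, 0, 0], [0, 0, 0]], delta_rot=[[0, 0, 0], [0, 0, 0], [0, 0, 0], [0, 0, 0], [0, 0, 0], [0, 0, 0]], fingers=[0.03, 0.03, 0.03, 0.03, 0.03, 0.03])

```text
t: 22.85
eef_pos: [0.5029, 0.3393, 0.0118]
orientation: [[-0.001, 1.0, 0.002], [1.0, 0.001, 0.001], [0.001, 0.002, -1.0]]
ft_force: [-0.8, 0.1, -0.1]
width: 0.0356
gripper_force: 12.0
```

Now I'll release with a small opening, rise straight up, and check.

>>> arm_command(offset=[[0, 0, 0], [0, 0, 0], [0, 0, 0], [0, 0, 0], [0, 0, 0], [0, 0, -0.01], [0, 0, -0.02], [0, 0, -0.03], [0, 0, -0.03], [0, 0, -0.03], [0, 0, -0.03], [-0.03, 0, 0], [-0.03, 0, 0], [-0.03, 0, 0], [0, 0, 0], [0, 0, 0]], delta_rot=[[0, 0, 0], [0, 0, 0], [0, 0, 0], [0, 0, 0], [0, 0, 0], [0, 0, 0], [0, 0, 0], [0, 0, 0], [0, 0, 0], [0, 0, 0], [0, 0, 0], [0, 0, 0], [0, 0, 0], [0, 0, 0], [0, 0, 0], [0, 0, 0]], fingers=[0.037, 0.039, 0.042, 0.042, 0.042, 0.042, 0.042, 0.042, 0.042, 0.042, 0.042, 0.042, 0.042, 0.042, 0.042, 0.042])

```text
t: 24.18
eef_pos: [0.5027, 0.2481, 0.1625]
orientation: [[0.001, 1.0, 0.003], [1.0, -0.001, 0.001], [0.001, 0.003, -1.0]]
ft_force: [-0.9, -0.4, 1.0]
width: 0.0421
gripper_force: 0.0
```

Run:
```python
from h import *
o=ctrl.get_obs();print(o["eef_pos"],o["ft_force"],o["width"])
c=ctrl.read_camera("wrist");hsv=cv2.cvtColor(c["pixels"],cv2.COLOR_RGB2HSV)
m=cv2.inRange(hsv,(150,40,60),(178,255,255));k,l,s,ce=cv2.connectedComponentsWithStats(m)
for i in range(1,k):
    if s[i][4]>30: print("pink",s[i],wonz(c,o,*ce[i],.017))
m=cv2.inRange(hsv,(0,0,110),(179,70,255))|m;m=cv2.morphologyEx(m,cv2.MORPH_OPEN,np.ones((3,3)));k,l,s,ce=cv2.connectedComponentsWithStats(m)
for i in range(1,k):
    if s[i][4]>3000:
        W=np.array([wonz(c,o,u,v,.045)[:2] for v,u in np.argwhere(l==i)])
        print("white",s[i],W.min(0),W.max(0),cv2.minEnclosingCircle((W*1000).astype(np.float32)))
# rod: foot end in the top view vs start (end of the foot region only)
T=shot("top")["pixels"].astype(int);t0=pickle.load(open("top.pkl","rb"))["pixels"].astype(int)
print("rod area diff",(abs(T-t0).sum(2)[95:135,200:290]>90).sum())
```

```text
[0.5027 0.2481 0.1625] [-0.9364 -0.4462  1.0141] 0.04213446488479966
pink [238  75  35  43 870] [0.5013 0.3383 0.017 ]
pink [ 433   87   79  146 9008] [0.7945 0.284  0.017 ]
white [ 202   41  108  106 8177] [0.4505 0.2882] [0.5536 0.3914] ((502.5153503417969, 339.8685607910156), 52.30618667602539)
white [ 433   88   79  145 9003] [0.6941 0.1842] [0.8642 0.3784] ((787.0909423828125, 272.89959716796875), 112.91949462890625)
rod area diff 63
```

```bash
python3 -c "
from cell import ctrl
print(ctrl.sign_off())"
```

```text
the job is handed in; nothing more can be done
None
```

The job is handed in at about 24 s with no verdict shown: the clip lies within about 2 mm of the ramekin's centre, the rod is back in its rest, and the ramekin did not move by camera; I viewed 11 pictures, one over the limit of 10.

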